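# Change over the weld-prep trays

### The job

The cone is done with and the flanged pipe is next. First push the tray with the cone gently home to its stop with the fingers; then hook a fingertip behind the upright lip of the tray with the flanged pipe and draw that tray out all the way to its front stop. Pinch no lip, do not touch or lift the parts standing in the trays, and leave the third tray and everything else as they are.

Things in the scene. Friction and masses are not known exactly. Their poses are not given: they have to be found in the camera images.
- rack: Dark steel slide rack lying on the bench, base plate 340 x 350 x 12. Origin on the bench, 140 behind the plate's front edge (nearest the robot); x along the slides, inwards, away from the robot. Three lanes at y = -110, 0, 110 between 6 wide rails (tops 26 above the bench). Low cross bars at the front (top 19) and back (top 28) are the trays' stops.
- cone_tray (a joint): How far the cone's tray stands out towards the robot: 0 = fully home at the back stop, 0.100 m = fully out at the front stop. Starts 68 to 92 mm out. Slides along the rack's x (outwards = -x) with about 3 N friction, plus 1 N at 0.1 m/s, and stays where left.
- flange_tray (a joint): How far the flanged pipe's tray stands out: 0 = fully home, 0.100 m = fully out at the front stop. Starts 0 to 10 mm out. Same friction. All three trays are alike, folded aluminium, 165 long x 98 wide; each is known by the part standing in it.
- flange_lip_inner: Rear skin of the upright lip on the flanged pipe's tray. Lip 96 wide, 8 thick, top 52 above the bench, foot on a flat tongue whose top is 18 above it. Behind it a clear gap 47 long, open from above, then the 12 high wall of the part's pocket (102 x 90). Origin: middle of the top edge of the lip's rear face (the face to hook, away from the robot); x inwards, away from the robot, z up.
- flange_lip_outer: The front skin of the same lip: origin at the middle of the top edge of the lip's front face, facing the robot; same axes.
- cone_lip_inner: Rear skin of the lip of the cone's tray: same shape, origin and axes as flange_lip_inner.
- cone_lip_outer: Front skin of the lip of the cone's tray, facing the robot (pressing its face inwards slides the tray home): origin at the middle of the front face's top edge, 52 above the bench; x points inwards, away from the robot.
- tube_lip_inner: Rear skin of the lip of the third tray, which holds the plain tube and stays as it is (home or up to 10 mm out): same shape, origin and axes as flange_lip_inner.
- flanged_pipe: Bare steel pipe stub, 42 in diameter, standing on an oval flange plate 78 x 54 x 8 with two bolt holes; 68 high in all. Loose, standing in its tray's pocket, 95 to 110 behind the lip's rear face. Origin at the centre of its underside, 18 above the bench.
- cone: Bare steel reducer cone, 66 in diameter at the foot, 40 at the top, 70 high, loose in its tray's pocket 85 to 120 behind its lip's rear face. Origin at the centre of its underside.
- tube: Plain bare steel tube, 44 in diameter, 55 high, standing loose in the third tray's pocket. Origin at the centre of its underside.
- nozzle: White ceramic nozzle 26 in diameter, 40 high, standing on the rack's base plate in the lane of the plain tube's tray, about 60 in front of its lip. Bystander. Origin under its centre.
- collar: Brass collar, 32 in diameter, 14 high, lying on the tongue of the plain tube's tray, in the gap behind its lip. Bystander. Origin under its centre.
- wire_brush: Wire brush with wooden handle lying on the bench left of the rack. Bystander.
- hammer: Hammer lying on the bench right of the rack. Bystander.
- spray_can: Metal spray can, 56 in diameter, 140 high, standing on the bench left of the rack. Bystander.
- magnet: Flat holding magnet 75 x 50 x 24, on the bench right of the rack. Bystander.
- rod_cup: Dark steel cup, 70 in diameter, 100 high, standing on the bench right of the rack. Bystander.

How it is judged:
On the way, in this order (a step that is already met when the one before it is completed fails the run):
1. the cone's tray is pushed fully home while the flanged pipe's tray is still in (value of joint cone_tray below 0.006 m and value of joint flange_tray below 0.03 m), for 0.2 s.
2. the flanged pipe's tray is drawn fully out to its stop (value of joint flange_tray above 0.094 m), for 0.2 s.
At the end, for the whole second after the job is handed in: The cone's tray within 6 mm of its back stop, the flanged pipe's tray within 6 mm of its front stop (100 mm out), the third tray within 8 mm of where it stood, and all three parts standing upright and at rest in their own trays (value of joint cone_tray below 0.006 m and value of joint flange_tray above 0.094 m and distance of tube_lip_inner from where it was at the start of the episode below 0.008 m and x of flanged_pipe in the frame of flange_lip_inner between 0.06 and 0.145 m and z of flanged_pipe in the frame of flange_lip_inner below -0.03 m and angle between each of flanged_pipe, cone, tube's own z axis and vertical below 0.15 rad and x of cone in the frame of cone_lip_inner between 0.06 and 0.145 m and z of cone in the frame of cone_lip_inner below -0.03 m and x of tube in the frame of tube_lip_inner between 0.06 and 0.145 m and z of tube in the frame of tube_lip_inner below -0.03 m and linear speed of each of flanged_pipe, cone, tube below 0.02 m/s); the robot touches nothing.
It fails at once if a part is lifted in its tray or tipped (z of flanged_pipe in the frame of flange_lip_inner above -0.019 m or z of cone in the frame of cone_lip_inner above -0.019 m or z of tube in the frame of tube_lip_inner above -0.019 m or angle between any of flanged_pipe, cone, tube's own z axis and vertical above 0.3 rad).
It fails at once if the robot touches a part standing in a tray (contact force between any of the fingers, the arm and flanged_pipe above 1.5 N or contact force between any of the fingers, the arm and cone above 1.5 N or contact force between any of the fingers, the arm and tube above 1.5 N).
It fails at once if a lip is pinched, that is pressed on its front and rear faces at once ((contact force between the fingers and flange_lip_inner above 2 N and contact force between the fingers and flange_lip_outer above 2 N) or (contact force between the fingers and cone_lip_inner above 2 N and contact force between the fingers and cone_lip_outer above 2 N)).
It fails at once if a tray is flung or slammed (faster than 0.4 m/s) (velocity of joint any of cone_tray, flange_tray above 0.4 m/s or velocity of joint any of cone_tray, flange_tray below -0.4 m/s).
It fails at once if the third tray is moved by more than 8 mm, or a bystander by more than 20 mm (distance of tube_lip_inner from where it was at the start of the episode above 0.008 m or distance of any of nozzle, collar, wire_brush, hammer, spray_can, magnet, rod_cup from where it was at the start of the episode above 0.02 m).
It also fails if it takes over 45 s, if anything falls off the work surface, if the arm or the gripper's body presses on something with over 40 N, if the wrist force passes 120 N, or if a joint passes its speed limit or range.

### The arm

A 6-joint arm with a two-finger parallel gripper is mounted at the origin on the work surface. World frame = base frame: x ahead of the robot, y to its left, z up, the work surface at z = 0. Lengths are in m, angles in rad, forces in N, time in s.
With the tool pointing down it reaches from about 0.2 to 0.875 m from the base axis. Payload 3.4 kg.
Tool frame: the origin (TCP) lies midway between the tips of the shut fingers; the grasp point (between the pads) lies 19 mm behind it; z points along the fingers, y is the line along which they close (so a half turn about z gives the same grasp; the last joint's range is limited). The gripper opens to 94 mm and grips with 3 to 60 N. Pads are 16 mm wide; open, the fingers measure 119 mm over their backs; the gripper's body (75 mm by 177 mm) begins 78 mm behind the grasp point.
Start: joints at [-1.437, 0.276, 1.505, -0, 1.361, -0.121], TCP at [0.145, -0.556, 0.174] pointing down, gripper open.
Joint ranges: [-2.89, 2.89], [-0.75, 2.08], [0.22, 2.7], [-1.18, 4.32], [0.11, 2.71], [-2.7, 2.7]. Speed limits (rad/s): [2.57, 2.57, 3.14, 3.14, 3.14, 3.14].

### API

Orientations are given as a 3x3 rotation matrix whose columns are the frame's x, y, z axes.
In Python, from bench import telemetry, capture, workorder gives the robot as it stands.
- The arm moves only by the tool carry_out, never from a script. Its arguments are lists of equal length, an entry for each row: "slide": the shift along the world's x, y, z in cm, a list of three; "roll": the turn about the world's z in rad. A call has 1 to 12 rows; each row shifts and turns the commanded pose from where the row before left it; what a row does not reach is not made up. A row lasts 1/10 s, in which the tool goes at most 50 mm and 8.59 degrees, less where a joint would pass 70% of its speed; a pose out of reach is approached as far as the arm can. A call is refused whole if a number of a shift passes 5 or a number of a turn 0.15, either way. A call with a gripper value outside its range is refused whole. "hand" is the finger opening in cm, from 0 to 9.4, set as the call begins (left out, the last holds). The fingers move at their own pace and stop on an object; the grip force is fixed at half the most. Time passes only in rows, so rows that do not move let the fingers close. It gives the time, the measured TCP pose, the force, the opening and the grip force at its end, in the units of the state.
- telemetry.sense(): the state, without advancing time (a new reading comes with each control period).
- capture(name): name is "scene" or "side" or "wrist"; returns a dict with "img" (400x640x3 uint8, red, green, blue), "range_z" (400x640 float32, m along the optical axis (not along the pixel's ray), 0 where there is no reading), "fx", "fy", "cx", "cy" (pixels), "origin" and "attitude" of the camera in the world. Camera axes: x right, y up, looking along -z (the intrinsics and any distortion apply to the point x, -y, -z); pixel columns grow to the right and rows downward; lengths in m; the calibration is good to about 2 mm. A picture is of the moment at which its call begins.
- workorder.sign_off(): hands the job in; it is judged then, once.
The state is a dict: "time_s": time; "q": joint angles; "qd": joint speeds; "joint_efforts": joint torques, N m; "tcp_pos": TCP position; "tool_rot": TCP orientation; "contact_force": force on the tool from outside, world axes, zero at the start; "ft_torque": the same for the moment, N m; "finger_gap": finger opening in m; "finger_force": force on a finger pad.
Only numpy, scipy, OpenCV 4.12 (cv2) and the standard library are available. Lean on these libraries where they do the work, as an engineer would, in place of code of your own. Each camera call takes 0.05 s, during which the arm holds its last target. There are 200 camera calls.

## Working session

There is one attempt and no reset: what is moved stays moved. The work goes in short steps, Python scripts to look and compute and a tool call to move; the robot and the scene stay as the last step left them, time stands still between calls to the robot, and variables do not carry over. Pictures are saved under pics/ and viewed, at most 10 in all, crops included, and the job is handed in when it is done.

Besides the shell and the picture viewer there is one more tool, called after "Request:" as name(argument=value, ...), one argument or row to a line, values as JSON. carry_out: Moves the arm, as the interface text tells. Its arguments: {"type":"object","properties":{"slide":{"type":"array"},"roll":{"type":"array"},"hand":{"type":"number"}},"required":["slide","roll"]}

```bash
mkdir -p pics; cat > h.py <<'E'
import numpy as np,cv2
from bench import telemetry,capture,workorder
def cloud(c):
    z=c["range_z"];v,u=np.mgrid[:z.shape[0],:z.shape[1]]
    p=np.stack([(u-c["cx"])/c["fx"]*z,-(v-c["cy"])/c["fy"]*z,-z],-1)
    return p@np.array(c["attitude"]).T+np.array(c["origin"])
E
python3 - <<'E'
from h import *
for n in("scene","side"):
    c=capture(n);cv2.imwrite(f"pics/{n}0.png",c["img"][...,::-1]);np.savez(n+".npz",**c)
    print(n,c.keys(),c["fx"],c["cx"],c["origin"],np.round(c["attitude"],2).tolist())
print(telemetry.sense())
E
```

```text
scene dict_keys(['img', 'range_z', 'fx', 'fy', 'cx', 'cy', 'origin', 'attitude']) 470.01119444838747 318.79902483378936 [ 1.09130698 -0.42502732  0.79560731] [[0.65, -0.55, 0.52], [0.76, 0.48, -0.44], [-0.01, 0.68, 0.73]]
side dict_keys(['img', 'range_z', 'fx', 'fy', 'cx', 'cy', 'origin', 'attitude']) 385.87808176830123 317.01688428651744 [ 0.44338496 -0.7363755   0.53743565] [[0.98, 0.13, -0.18], [-0.22, 0.51, -0.83], [-0.01, 0.85, 0.53]]
{'time_s': 0.1, 'q': array([-1.43699521e+00,  2.76533879e-01,  1.50595139e+00,  1.68204235e-05,
        1.36072039e+00, -1.20974932e-01]), 'qd': array([-6.20416788e-04, -5.99289346e-04, -3.90415750e-03,  1.01302315e-04,
        1.99702745e-03, -1.78799615e-05]), 'joint_efforts': array([ 1.24097056e-03, -4.05454659e+01, -2.37780386e+01,  7.01991655e-02,
        2.99333618e-02, -4.55170937e-05]), 'tcp_pos': array([ 0.14485936, -0.55589519,  0.17311206]), 'tool_rot': array([[ 9.67720669e-01,  2.52025131e-01, -1.98874423e-04],
       [ 2.52025121e-01, -9.67719368e-01,  1.60077896e-03],
       [ 2.10981897e-04, -1.59922824e-03, -9.99998699e-01]]), 'contact_force': array([-0.74649324, -0.50738454,  0.83052949]), 'ft_torque': array([-0.00159361, -0.0389958 , -0.05181453]), 'finger_force': 0.0, 'finger_gap': 0.0938347277347494}
```

View pics/scene0.png

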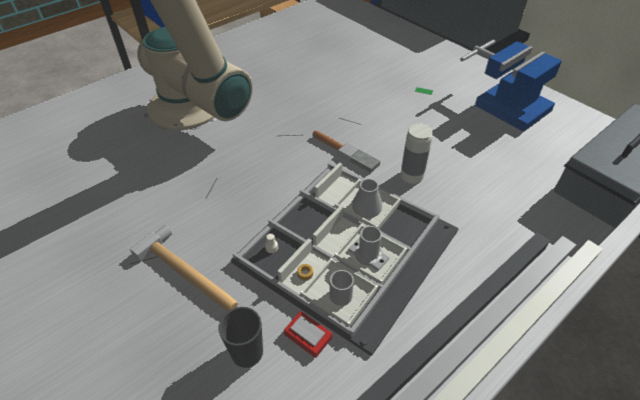

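View pics/side0.png

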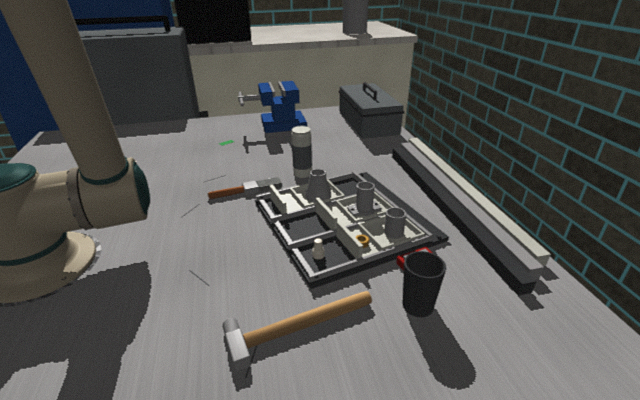

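The scene view shows the cone's tray in the left lane (lip near 330,180), the flanged pipe's in the middle (lip near 328,230) and the tube's on the right (lip near 295,262). The side view agrees, with the nozzle at (318,248) and the collar at (363,239).

```bash
cat > m.py <<'E'
from h import *
for n in("scene","side"):
    c=np.load(n+".npz");P=cloud(c);z=P[...,2]
    m=((z>.047)&(z<.057)&(P[...,0]>.3)&(P[...,0]<.8)&(abs(P[...,1])<.5)).astype(np.uint8)
    k,l,s,ce=cv2.connectedComponentsWithStats(m,connectivity=8)
    for i in range(1,k):
        if s[i,4]<25: continue
        q=P[l==i];(cx,cy),(w,h),a=cv2.minAreaRect((q[:,:2]*1000).astype(np.float32))
        b=cv2.boxPoints(((cx,cy),(w,h),a)).round(0).tolist()
        print(n,ce[i].round(),s[i,4],"c",round(cx,1),round(cy,1),"wh",round(w,1),round(h,1),round(a,1),"z",np.percentile(q[:,2],[5,50,95]).round(4),b)
E
python3 m.py
```

```text
scene [413. 167.] 79 c 624.3 251.7 wh 54.9 23.2 29.7 z [0.0476 0.0521 0.0565] [[595.0, 248.0], [606.0, 228.0], [654.0, 255.0], [642.0, 275.0]]
scene [328. 176.] 151 c 520.0 85.0 wh 11.0 99.3 13.8 z [0.0478 0.0519 0.0545] [[503.0, 132.0], [527.0, 35.0], [537.0, 38.0], [513.0, 135.0]]
scene [367. 203.] 122 c 635.8 95.1 wh 54.4 34.6 46.4 z [0.0476 0.0525 0.0563] [[604.0, 87.0], [630.0, 63.0], [667.0, 103.0], [642.0, 127.0]]
scene [327. 221.] 186 c 620.8 -6.0 wh 9.7 96.5 12.7 z [0.0481 0.0522 0.0547] [[605.0, 40.0], [627.0, -54.0], [636.0, -52.0], [615.0, 42.0]]
scene [270. 237.] 50 c 576.0 -122.6 wh 14.8 14.8 42.5 z [0.0482 0.0515 0.054 ] [[566.0, -122.0], [576.0, -133.0], [586.0, -123.0], [576.0, -112.0]]
scene [370. 238.] 39 c 710.2 26.3 wh 25.8 7.6 43.7 z [0.0476 0.0521 0.0562] [[698.0, 20.0], [704.0, 15.0], [722.0, 32.0], [717.0, 38.0]]
scene [294. 256.] 220 c 644.0 -112.7 wh 10.2 96.9 12.6 z [0.048  0.0518 0.0541] [[628.0, -67.0], [650.0, -161.0], [660.0, -159.0], [638.0, -64.0]]
scene [368. 251.] 66 c 731.2 4.8 wh 39.6 17.5 46.9 z [0.0473 0.0518 0.0563] [[711.0, -4.0], [724.0, -16
[... 1491 characters left out ...]
6.8 wh 10.2 96.3 12.4 z [0.048  0.0512 0.0528] [[629.0, -71.0], [650.0, -165.0], [660.0, -163.0], [639.0, -69.0]]
side [395. 224.] 76 c 750.5 -109.8 wh 17.2 41.5 72.9 z [0.0479 0.0524 0.0566] [[728.0, -112.0], [768.0, -124.0], [773.0, -108.0], [733.0, -95.0]]
side [318. 242.] 40 c 575.8 -126.5 wh 14.0 14.3 76.9 z [0.0479 0.0507 0.0527] [[567.0, -132.0], [581.0, -135.0], [584.0, -121.0], [570.0, -118.0]]
side [424. 274.] 59 c 738.3 -269.3 wh 6.3 31.6 57.5 z [0.0486 0.0537 0.0565] [[723.0, -264.0], [750.0, -280.0], [753.0, -275.0], [727.0, -258.0]]
side [421. 295.] 140 c 713.5 -309.1 wh 21.6 59.3 60.6 z [0.0476 0.0516 0.0564] [[682.0, -304.0], [734.0, -333.0], [745.0, -314.0], [693.0, -285.0]]
```

Request:
carry_out(
  slide=[
    [1,2,0],
    [2.1,3.9,0],
    [2.1,3.9,0],
    [2.1,3.9,0],
    [2.1,3.9,0],
    [2.1,3.9,0],
    [2.1,3.9,0],
    [2.1,3.9,0],
    [2.1,3.9,0],
    [2.1,3.9,0],
    [2.1,3.9,0],
    [2.1,3.9,0],
  ],
  roll=[-0.031,0,0,0,0,0,0,0,0,0,0,0],
  hand=0,
)

```text
time_s: 1.3
tcp_pos: [0.3862, -0.1057, 0.1738]
tool_rot: [[0.975, 0.222, 0.0], [0.222, -0.975, -0.0], [0.0, 0.0, -1.0]]
contact_force: [0.4, -0.5, -0.1]
finger_gap: 0.0019
finger_force: 0.0
```

Request:
carry_out(
  slide=[
    [2.1,3.9,0],
    [2.1,3.9,0],
    [2.1,3.9,0],
    [2.1,3.9,0],
    [1,2.2,0],
    [0,0,0],
    [0,0,0],
  ],
  roll=[0,0,0,0,0,0,0],
)

```text
time_s: 2.0
tcp_pos: [0.4792, 0.0703, 0.1733]
tool_rot: [[0.975, 0.223, -0.002], [0.223, -0.975, -0.001], [-0.002, 0.001, -1.0]]
contact_force: [0.0, -0.2, -0.1]
finger_gap: 0.0006
finger_force: 0.0
```

```bash
python3 - <<'E'
from h import *
c=capture("wrist");cv2.imwrite("pics/w0.png",c["img"][...,::-1]);np.savez("wrist.npz",**c)
E
sed -i 's/("scene","side")/("wrist",)/' m.py; python3 m.py
```

```text
wrist [184.  32.] 257 c 609.4 246.3 wh 19.6 53.4 69.9 z [0.0476 0.0522 0.0566] [[581.0, 246.0], [631.0, 228.0], [638.0, 246.0], [588.0, 265.0]]
wrist [321.  62.] 325 c 621.5 99.5 wh 44.4 54.4 10.0 z [0.0474 0.052  0.0567] [[595.0, 122.0], [604.0, 69.0], [648.0, 77.0], [639.0, 130.0]]
wrist [419.  80.] 784 c 620.2 -8.5 wh 7.9 96.3 12.8 z [0.0479 0.0514 0.0528] [[606.0, 38.0], [627.0, -56.0], [635.0, -55.0], [613.0, 39.0]]
wrist [520.  81.] 765 c 643.8 -116.0 wh 7.9 97.5 12.8 z [0.0481 0.0516 0.0528] [[629.0, -69.0], [651.0, -164.0], [658.0, -163.0], [637.0, -68.0]]
wrist [501. 145.] 178 c 575.0 -124.0 wh 15.5 15.4 77.4 z [0.0478 0.0513 0.0527] [[566.0, -130.0], [581.0, -133.0], [584.0, -118.0], [569.0, -115.0]]
wrist [317. 153.] 661 c 519.9 81.6 wh 8.4 95.5 12.9 z [0.05   0.0514 0.0526] [[505.0, 127.0], [526.0, 34.0], [535.0, 36.0], [513.0, 129.0]]
```

View pics/w0.png

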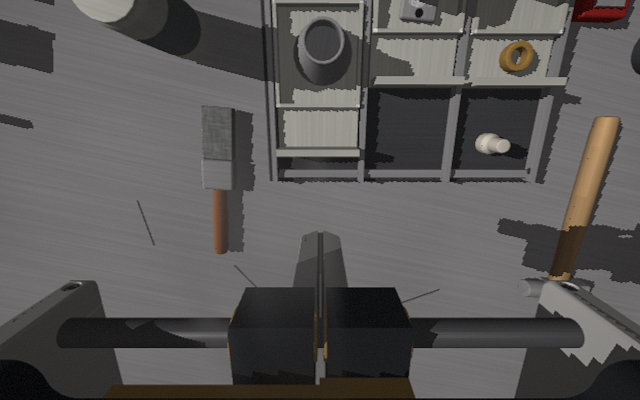

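Request:
carry_out(
  slide=[
    [0,0,-3.5],
    [0,0,-3.5],
    [0,0,-3.5],
    [0,0,-3.5],
    [0,0,0],
    [0.98,0.22,0],
    [0.98,0.22,0],
    [0.39,0.09,0],
    [0,0,0],
  ],
  roll=[0,0,0,0,0,0,0,0,0],
)

```text
time_s: 2.95
tcp_pos: [0.5058, 0.0759, 0.0353]
tool_rot: [[0.975, 0.222, 0.004], [0.222, -0.975, -0.0], [0.003, 0.001, -1.0]]
contact_force: [0.2, 0.8, 0.6]
finger_gap: 0.0008
finger_force: 0.0
```

Request:
carry_out(
  slide=[
    [0.49,0.11,0],
    [0.68,0.15,0],
    [0.78,0.18,0],
    [0.78,0.18,0],
    [0.78,0.18,0],
    [0.78,0.18,0],
    [0.78,0.18,0],
    [0.78,0.18,0],
    [0.78,0.18,0],
    [0.59,0.13,0],
    [0.39,0.09,0],
    [0,0,0],
  ],
  roll=[0,0,0,0,0,0,0,0,0,0,0,0],
)

```text
time_s: 4.15
tcp_pos: [0.5801, 0.0933, 0.0338]
tool_rot: [[0.975, 0.222, 0.0], [0.222, -0.975, -0.0], [0.0, 0.0, -1.0]]
contact_force: [0.8, 0.3, -0.4]
finger_gap: 0.0
finger_force: 0.0
```

Request:
carry_out(
  slide=[
    [0.39,0.09,0],
    [0.39,0.09,0],
    [0.29,0.07,0],
  ],
  roll=[0,0,0],
)

```text
time_s: 4.45
tcp_pos: [0.5906, 0.0958, 0.034]
tool_rot: [[0.975, 0.222, 0.0], [0.222, -0.975, -0.0], [0.0, 0.0, -1.0]]
contact_force: [-0.5, -0.4, 0.2]
finger_gap: 0.0003
finger_force: 0.0
```

Request:
carry_out(
  slide=[
    [0.2,0.04,0],
    [0.2,0.04,0],
  ],
  roll=[0,0],
)

```text
time_s: 4.65
tcp_pos: [0.5944, 0.0966, 0.0339]
tool_rot: [[0.975, 0.222, -0.0], [0.222, -0.975, -0.0], [-0.0, 0.0, -1.0]]
contact_force: [-0.3, -0.4, -0.9]
finger_gap: 0.0003
finger_force: 0.0
```

```bash
python3 - <<'E'
from h import *
c=capture("wrist");cv2.imwrite("pics/w1.png",c["img"][...,::-1]);np.savez("wrist.npz",**c)
print(telemetry.sense()["contact_force"])
E
python3 m.py
```

```text
[ 0.24241142  0.70735471 -0.00219161]
wrist [469.  84.] 490 c 716.9 23.1 wh 41.0 16.9 19.7 z [0.0475 0.0521 0.0565] [[695.0, 24.0], [700.0, 8.0], [739.0, 22.0], [733.0, 38.0]]
wrist [521.  74.] 610 c 726.4 -1.1 wh 32.7 11.7 24.3 z [0.0475 0.0523 0.0565] [[709.0, -3.0], [714.0, -13.0], [744.0, 0.0], [739.0, 11.0]]
wrist [637.  76.] 128 c 743.6 -77.4 wh 21.4 4.6 30.7 z [0.0472 0.0484 0.0502] [[733.0, -81.0], [736.0, -85.0], [754.0, -74.0], [752.0, -70.0]]
wrist [112. 147.] 803 c 621.9 247.8 wh 55.5 23.9 19.6 z [0.0474 0.0521 0.0564] [[592.0, 250.0], [600.0, 227.0], [652.0, 246.0], [644.0, 268.0]]
wrist [322. 168.] 644 c 635.2 102.6 wh 37.4 54.3 15.7 z [0.0476 0.0521 0.0565] [[610.0, 124.0], [625.0, 71.0], [661.0, 82.0], [646.0, 134.0]]
wrist [466. 231.] 1685 c 620.6 -8.6 wh 9.4 97.1 12.9 z [0.048  0.0515 0.0525] [[605.0, 38.0], [627.0, -57.0], [636.0, -55.0], [614.0, 40.0]]
wrist [593. 232.] 1177 c 640.9 -101.5 wh 9.4 69.0 13.1 z [0.048  0.0515 0.0526] [[628.0, -69.0], [644.0, -136.0], [653.0, -134.0], [638.0, -67.0]]
```

View pics/w1.png

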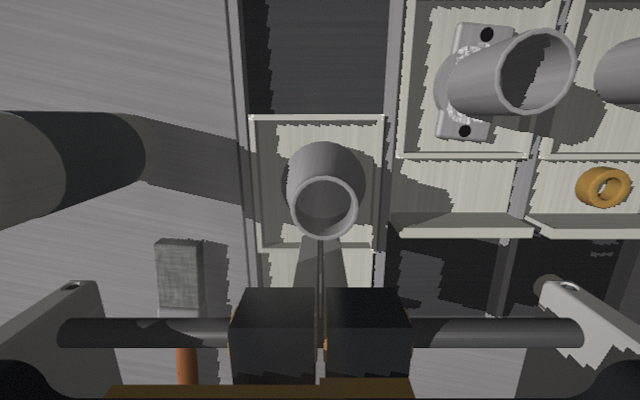

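The wrist view shows the cone's tray pocket at rows 118–250 with a long bare lane behind it, so it does not look home. I'll check from outside.

```bash
python3 - <<'E'
from h import *
o=[]
for n,(a,b,d,e) in(("scene",(250,450,130,260)),("side",(220,420,130,255))):
    c=capture(n);np.savez(n+"1.npz",**c)
    o.append(cv2.resize(c["img"][d:e,a:b,::-1],(600,300 if n=="x" else 295),interpolation=cv2.INTER_CUBIC))
cv2.imwrite("pics/c1.png",np.vstack(o))
for n in("scene","scene1","side","side1"):
    P=cloud(np.load(n+".npz"));R=np.array([[.975,.2222],[-.2222,.975]]);uv=P[...,:2]@R.T*1000;z=P[...,2]*1000
    m=(abs(uv[...,1]+35)<45)&(uv[...,0]<760)&(uv[...,0]>480)
    for zl,zh in((25,33),(48,55),(84,91)):
        k=m&(z>zl)&(z<zh); print(n,zl,k.sum(),np.histogram(uv[...,0][k],np.arange(480,770,10))[0])
E
```

```text
scene 25 357 [ 0  0  0  0 52  6  0  0  0 58 35  3  7 13 14 14 18 20 33  3 81  0  0  0
  0  0  0  0]
scene 48 220 [  0   0   0   0 122   3   0   0   0   0   0   0   1  12  20  16  17  29
   0   0   0   0   0   0   0   0   0   0]
scene 84 101 [ 0  0  0  0  0  0  0  0  0  0  0  0  0 20 23 23 22 13  0  0  0  0  0  0
  0  0  0  0]
scene1 25 318 [ 0  0  0  0 43  6  0  0  0 43 27  2  5 10 11 15 16 20 26  3 91  0  0  0
  0  0  0  0]
scene1 48 173 [ 0  0  0  1 74  6  0  0  0  0  0  0  1 14 16 15 12 30  4  0  0  0  0  0
  0  0  0  0]
scene1 84 127 [ 0  0  0  0  0  0  0  0  0  0  0  6 10 32 21 22 25 11  0  0  0  0  0  0
  0  0  0  0]
side 25 221 [ 0  0  0  0 33  0  0  0  0 49  6  5 29 12 11  9  9  7  4  1 46  0  0  0
  0  0  0  0]
side 48 137 [ 0  0  0  0 72  0  0  0  0  0  0  0 13 18 11 10  9  4  0  0  0  0  0  0
  0  0  0  0]
side 84 54 [ 0  0  0  0  0  0  0  0  0  0  0  0  0 12 12 11 16  3  0  0  0  0  0  0
  0  0  0  0]
side1 25 222 [ 0  0  0  0 33  0  0  0  0 47  8  5 31  9 10 12  8  8  4  0 47  0  0  0
  0  0  0  0]
side1 48 132 [ 0  0  0  0 71  1  0  0  0  0  0  0 13 19 10  9  7  2  0  0  0  0  0  0
  0  0  0  0]
side1 84 72 [ 0  0  0  0  0  0  0  0  0  0  0 16  9 10  8 11 14  4  0  0  0  0  0  0
  0  0  0  0]
```

View pics/c1.png

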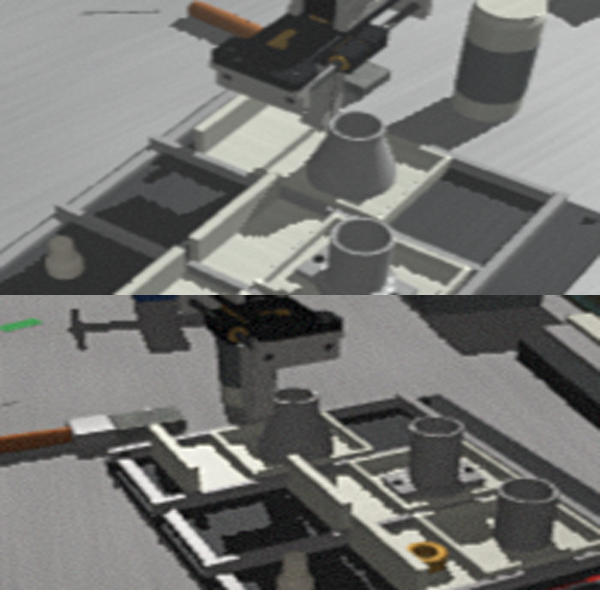

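The crops show the tray has not moved: the lip is still where it was and the finger has passed over it, standing right before the cone. The reported tool position must be off, so I'll measure the fingers in the depth images.

```bash
python3 - <<'E'
from h import *
R=np.array([[.975,.2222],[-.2222,.975]])
t=telemetry.sense();print(t["tcp_pos"],R@t["tcp_pos"][:2]*1000)
for n in("scene","side"):
    A=np.load(n+".npz");B=np.load(n+"1.npz")
    ch=(B["range_z"]<A["range_z"]-.006)&(B["range_z"]>0)
    P=cloud(B);uv=P[...,:2]@R.T*1000;z=P[...,2]*1000
    m=ch&(abs(uv[...,1]+35)<60)&(abs(uv[...,0]-590)<80)&(z<140)
    for zl in range(20,140,8):
        k=m&(z>=zl)&(z<zl+8)
        if k.sum()>1: print(n,zl,k.sum(),"u",np.percentile(uv[...,0][k],[2,50,98]).round(),"v",np.percentile(uv[...,1][k],[2,50,98]).round())
E
```

```text
[0.59426735 0.09652407 0.03385337] [600.85831096 -37.93523648]
scene 20 15 u [533. 568. 665.] v [-83. -55.   7.]
scene 28 4 u [588. 625. 643.] v [-84. -84.  15.]
scene 36 4 u [531. 576. 625.] v [-72. -68. -18.]
scene 44 2 u [533. 592. 652.] v [-59. -40. -21.]
scene 60 2 u [638. 647. 656.] v [-62. -55. -49.]
scene 68 10 u [595. 610. 641.] v [-59. -46. -25.]
scene 76 25 u [594. 608. 622.] v [-50. -48. -24.]
scene 84 33 u [596. 610. 636.] v [-54. -47. -23.]
scene 92 33 u [598. 610. 612.] v [-51. -47. -25.]
scene 100 27 u [601. 610. 612.] v [-51. -48. -27.]
scene 108 36 u [600. 610. 612.] v [-50. -44. -27.]
scene 116 26 u [600. 610. 612.] v [-51. -47. -23.]
scene 124 26 u [603. 610. 612.] v [-50. -42. -24.]
scene 132 21 u [608. 610. 612.] v [-50. -41. -29.]
side 20 2 u [593. 600. 608.] v [-89. -42.   5.]
side 28 2 u [577. 593. 610.] v [-29. -13.   4.]
side 44 2 u [614. 620. 626.] v [-71. -68. -64.]
side 60 7 u [592. 596. 620.] v [-61. -45. -34.]
side 68 16 u [592. 593. 608.] v [-52. -47. -27.]
side 76 34 u [591. 597. 610.] v [-54. -51. -29.]
side 84 28 u [591. 596. 625.] v [-53. -50. -30.]
side 92 35 u [591. 596. 609.] v [-54. -51. -30.]
side 100 29 u [591. 597. 610.] v [-54. -50. -29.]
side 108 33 u [591. 597. 610.] v [-53. -51. -31.]
side 116 32 u [591. 597. 610.] v [-54. -51. -33.]
side 124 21 u [592. 592. 609.] v [-54. -47. -27.]
side 132 15 u [591. 592. 594.] v [-52. -37. -28.]
```

```bash
python3 - <<'E'
from h import *
R=np.array([[.975,.2222],[-.2222,.975]])
for n in("scene","side"):
    A=np.load(n+".npz");B=np.load(n+"1.npz")
    ch=(B["range_z"]<A["range_z"]-.006)&(B["range_z"]>0)
    P=cloud(B);uv=P[...,:2]@R.T*1000;z=P[...,2]*1000
    m=ch&(abs(uv[...,1]+38)<130)&(abs(uv[...,0]-600)<70)&(z<220)
    for zl in range(100,220,6):
        k=m&(z>=zl)&(z<zl+6)
        if k.sum()>1: print(n,zl,k.sum(),"u",np.percentile(uv[...,0][k],[2,98]).round(),"v",np.percentile(uv[...,1][k],[2,98]).round())
    # finger columns: lowest changed pixel z
    f=ch&(abs(uv[...,1]+42)<14)&(abs(uv[...,0]-601)<14)&(z<130)
    for u in np.unique(np.nonzero(f)[1]):
        r=np.nonzero(f[:,u])[0].max(); print(u,r,z[r,u].round(1),end=" | ")
    print()
E
```

```text
scene 100 21 u [602. 612.] v [-51. -26.]
scene 106 27 u [601. 612.] v [-50. -27.]
scene 112 21 u [600. 612.] v [-50. -27.]
scene 118 20 u [600. 612.] v [-51. -23.]
scene 124 21 u [603. 612.] v [-50. -24.]
scene 130 15 u [607. 612.] v [-49. -29.]
scene 136 12 u [609. 612.] v [-51. -35.]
scene 160 34 u [573. 635.] v [-118.   40.]
scene 166 113 u [572. 635.] v [-118.   37.]
scene 172 168 u [573. 636.] v [-118.   38.]
scene 178 220 u [578. 636.] v [-118.   37.]
scene 184 223 u [585. 636.] v [-123.   39.]
scene 190 112 u [571. 636.] v [-124.   42.]
scene 196 213 u [576. 636.] v [-126.   41.]
scene 202 810 u [571. 635.] v [-125.   46.]
scene 208 100 u [582. 626.] v [-119.   42.]
scene 214 98 u [583. 625.] v [-55.   2.]
350 184 75.6 | 351 196 20.1 | 352 185 72.7 | 353 185 77.0 | 354 186 75.4 | 355 185 81.7 | 356 187 76.7 | 357 187 74.5 | 358 187 70.2 | 359 183 81.4 | 360 181 81.6 | 361 180 83.7 | 362 177 92.3 | 363 166 122.3 | 
side 100 24 u [592. 610.] v [-54. -29.]
side 106 23 u [591. 610.] v [-53. -30.]
side 112 24 u [592. 610.] v [-54. -33.]
side 118 23 u [591. 610.] v [-53. -33.]
side 124 18 u [592. 609.] v [-54. -27.]
side 130 10 u [591. 593.] v [-52. -28.]
side 136 13 u [591. 594.] v [-52. -26.]
side 142 10 u [591. 593.] v [-50. -27.]
side 148 5 u [592. 594.] v [-49. -34.]
side 160 50 u [568. 635.] v [-122.   34.]
side 166 119 u [567. 632.] v [-122.   36.]
side 172 127 u [567. 631.] v [-122.   35.]
side 178 155 u [567. 632.] v [-122.   35.]
side 184 158 u [568. 628.] v [-127.   34.]
side 190 101 u [567. 633.] v [-128.   40.]
side 196 172 u [567. 629.] v [-130.   32.]
side 202 415 u [568. 631.] v [-129.   43.]
side 208 71 u [579. 622.] v [-58.  -5.]
side 214 76 u [580. 622.] v [-58.   2.]
300 159 126.6 | 301 176 80.3 | 302 181 68.0 | 303 182 65.8 | 304 183 67.6 | 305 183 66.7 | 306 182 72.7 | 307 182 70.5 | 308 182 67.6 | 309 182 67.3 | 310 181 70.7 | 311 180 76.7 |
```

Fingertips and body both sit about 31 mm higher than the reported TCP (tip near z 65 and body underside near 162, where 34 and 131 are expected). Horizontally they agree to about 2 mm. I'll retreat, descend partway, and check the tip height again.

Request:
carry_out(
  slide=[
    [-0.98,-0.22,0],
    [-1.95,-0.44,0],
    [-2.15,-0.49,0],
    [-2.15,-0.49,0],
    [-2.15,-0.49,0],
    [-1.46,-0.33,0],
    [-0.49,-0.11,0],
    [0,0,-1],
    [0,0,-1],
    [0,0,0],
  ],
  roll=[0,0,0,0,0,0,0,0,0,0],
)

```text
time_s: 5.8
tcp_pos: [0.4803, 0.0709, 0.0122]
tool_rot: [[0.975, 0.222, -0.003], [0.222, -0.975, -0.0], [-0.003, -0.001, -1.0]]
contact_force: [0.1, -0.3, -0.1]
finger_gap: 0.0003
finger_force: 0.0
```

```bash
cat > tip.py <<'E'
from h import *
R=np.array([[.975,.2222],[-.2222,.975]])
t=telemetry.sense();g=R@t["tcp_pos"][:2]*1000;print(g,t["tcp_pos"][2],t["contact_force"])
for n in("scene","side"):
    A=np.load(n+".npz");B=capture(n)
    ch=(B["range_z"]<A["range_z"]-.006)&(B["range_z"]>0)
    P=cloud(B);uv=P[...,:2]@R.T*1000;z=P[...,2]*1000
    f=ch&(abs(uv[...,1]-g[1])<17)&(abs(uv[...,0]-g[0])<14)&(z<130)
    print(n,[z[np.nonzero(f[:,u])[0].max(),u].round(1) for u in np.unique(np.nonzero(f)[1])])
    b=ch&(abs(uv[...,1]-g[1])<100)&(abs(uv[...,1]-g[1])>30)&(abs(uv[...,0]-g[0])<40)&(z<200)&(z>70)
    print("body",np.percentile(z[b],[1,3,10]), "u,v finger",np.percentile(uv[f],[3,97],axis=0).round(1).tolist())
    r=(abs(uv[...,1]+36)<44)&(z>48.5)&(z<54)&(abs(uv[...,0]-565)<60)&~f&~b
    print("cone lip u",np.percentile(uv[...,0][r],[5,50,95]).round(1), r.sum())
E
python3 tip.py
```

```text
[483.99490499 -37.60531631] 0.012161676057225124 [ 0.12188663 -0.26269221 -0.06432314]
scene [np.float64(94.2), np.float64(52.7), np.float64(56.1), np.float64(55.5), np.float64(56.2), np.float64(54.6), np.float64(57.4), np.float64(53.8), np.float64(53.6), np.float64(47.7), np.float64(46.6), np.float64(45.4), np.float64(49.1), np.float64(53.6), np.float64(21.2)]
body [143.22528532 144.98199796 152.01299926] u,v finger [[477.3, -50.0], [495.1, -25.0]]
cone lip u [521.4 527.1 619.5] 122
side [np.float64(81.1), np.float64(54.9), np.float64(45.7), np.float64(44.3), np.float64(50.1), np.float64(47.6), np.float64(44.5), np.float64(45.4), np.float64(50.5), np.float64(47.2), np.float64(45.8), np.float64(52.0)]
body [142.09514415 143.2752493  147.84999424] u,v finger [[475.1, -53.3], [493.5, -30.4]]
cone lip u [521.  526.5 620.5] 95
```

Tip is about 44 mm at reported 12, so the bias is a steady +32 mm. I'll lower 1.2 cm more and push.

Request:
carry_out(
  slide=[
    [0,0,-0.6],
    [0,0,-0.6],
    [0.78,0.18,0],
    [0.78,0.18,0],
    [0.49,0.11,0],
    [0.39,0.09,0],
    [0.39,0.09,0],
    [0.39,0.09,0],
    [0.39,0.09,0],
  ],
  roll=[0,0,0,0,0,0,0,0,0],
)

```text
time_s: 6.8
tcp_pos: [0.516, 0.0789, 0.0017]
tool_rot: [[0.975, 0.222, -0.002], [0.222, -0.975, -0.001], [-0.002, 0.0, -1.0]]
contact_force: [-2.6, -1.6, 3.1]
finger_gap: 0.0008
finger_force: 1.7
```

```bash
python3 tip.py
```

```text
[520.62590583 -37.69728372] 0.0017393163781138504 [-2.6296144  -1.58163252  3.1052447 ]
scene [np.float64(44.4), np.float64(44.2), np.float64(50.5), np.float64(54.0), np.float64(58.6), np.float64(62.3), np.float64(50.5), np.float64(52.9), np.float64(53.6), np.float64(51.1), np.float64(50.3), np.float64(51.5), np.float64(52.1), np.float64(51.0), np.float64(53.5)]
body [133.14347574 135.17111343 141.46920465] u,v finger [[513.1, -50.2], [533.8, -25.7]]
cone lip u [529.7 536.7 539.1] 103
side [np.float64(104.4), np.float64(72.0), np.float64(45.6), np.float64(38.2), np.float64(32.1), np.float64(38.5), np.float64(38.2), np.float64(42.1), np.float64(46.3), np.float64(55.1), np.float64(54.9), np.float64(54.7), np.float64(51.5), np.float64(48.5)]
body [131.21985091 132.26668308 137.1643362 ] u,v finger [[512.3, -53.7], [531.4, -28.6]]
cone lip u [522.7 538.4 622.9] 52
```

Contact with about 3 N, and the lip has moved about 9 mm. I'll keep pushing.

Request:
carry_out(
  slide=[
    [0.49,0.11,0],
    [0.59,0.13,0],
    [0.59,0.13,0],
    [0.59,0.13,0],
    [0.59,0.13,0],
    [0.59,0.13,0],
    [0.59,0.13,0],
    [0.59,0.13,0],
    [0.59,0.13,0],
    [0.59,0.13,0],
    [0.49,0.11,0],
    [0.29,0.07,0],
  ],
  roll=[0,0,0,0,0,0,0,0,0,0,0,0],
)

```text
time_s: 8.1
tcp_pos: [0.5836, 0.0939, 0.0018]
tool_rot: [[0.975, 0.222, 0.001], [0.222, -0.975, 0.0], [0.0, 0.0, -1.0]]
contact_force: [-4.3, 1.0, 0.1]
finger_gap: 0.0002
finger_force: 1.6
```

Request:
carry_out(
  slide=[
    [0.2,0.04,0],
    [0.2,0.04,0],
  ],
  roll=[0,0],
)

```text
time_s: 8.3
tcp_pos: [0.5864, 0.0945, 0.0018]
tool_rot: [[0.975, 0.222, -0.001], [0.222, -0.975, -0.0], [-0.001, -0.0, -1.0]]
contact_force: [-7.5, -0.0, 2.6]
finger_gap: 0.0004
finger_force: 2.9
```

Request:
carry_out(
  slide=[
    [0.2,0.04,0],
    [0.2,0.04,0],
  ],
  roll=[0,0],
)

```text
time_s: 8.5
tcp_pos: [0.5861, 0.0944, 0.0019]
tool_rot: [[0.975, 0.222, -0.009], [0.222, -0.975, -0.002], [-0.009, -0.0, -1.0]]
contact_force: [-13.0, -1.4, 8.7]
finger_gap: 0.0005
finger_force: 6.6
```

Request:
carry_out(
  slide=[
    [0.2,0.04,0],
    [0,0,0],
    [0,0,0],
  ],
  roll=[0,0,0],
)

```text
time_s: 8.8
tcp_pos: [0.586, 0.0944, 0.0019]
tool_rot: [[0.975, 0.223, -0.012], [0.223, -0.975, -0.002], [-0.013, -0.0, -1.0]]
contact_force: [-13.5, -1.5, 9.0]
finger_gap: 0.0004
finger_force: 7.1
```

```bash
python3 tip.py; python3 - <<'E'
from h import *
c=capture("scene");cv2.imwrite("pics/s2.png",cv2.resize(c["img"][130:330,220:460,::-1],(720,600)))
E
```

```text
[592.33962589 -38.1445754 ] 0.0019080300136340642 [-13.54562432  -1.46229054   9.02848653]
scene [np.float64(41.5), np.float64(43.6), np.float64(42.5), np.float64(42.4), np.float64(43.8), np.float64(48.4), np.float64(52.3), np.float64(52.4), np.float64(52.5), np.float64(55.5), np.float64(53.4), np.float64(54.5), np.float64(52.2), np.float64(63.5), np.float64(92.0)]
body [132.98189056 134.71774181 141.41955968] u,v finger [[588.7, -51.5], [604.8, -26.8]]
cone lip u [603.5 607.9 611.1] 99
side [np.float64(72.7), np.float64(39.9), np.float64(34.1), np.float64(34.0), np.float64(34.5), np.float64(39.5), np.float64(39.3), np.float64(37.2), np.float64(33.1), np.float64(40.1), np.float64(41.5), np.float64(48.3)]
body [131.60639536 132.53657895 137.21794928] u,v finger [[583.3, -53.7], [600.9, -29.0]]
cone lip u [602.4 606.6 609.9] 30
```

View pics/s2.png

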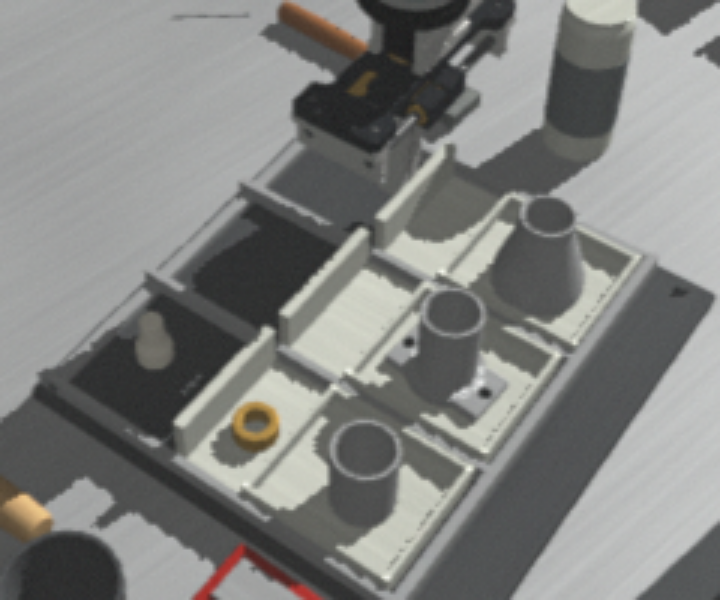

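Cone tray is home: its pocket sits against the back bar at (640,255) and the press force is 13 N with no movement. Now I'll back off, lift, and go above the gap behind the middle tray's lip.

Request:
carry_out(
  slide=[
    [-0.5,-0.11,0],
    [-0.98,-0.22,0],
    [-0.98,-0.22,0],
    [0,0,1.5],
    [0,0,3],
    [0,0,2.5],
    [0,0,0],
  ],
  roll=[0,0,0,0,0,0,0],
)

```text
time_s: 9.65
tcp_pos: [0.5722, 0.09, 0.0759]
tool_rot: [[0.975, 0.222, 0.01], [0.222, -0.975, -0.0], [0.01, 0.002, -1.0]]
contact_force: [1.1, 0.4, -0.0]
finger_gap: 0.0003
finger_force: 0.0
```

Request:
carry_out(
  slide=[
    [1,-1.3,0],
    [1.6,-2,0],
    [1.6,-2,0],
    [1.6,-2,0],
    [1.6,-1.8,0],
    [0,0,0],
    [0,0,0],
  ],
  roll=[0,0,0,0,0,0,0],
)

```text
time_s: 10.35
tcp_pos: [0.6415, -0.0017, 0.07]
tool_rot: [[0.975, 0.221, -0.003], [0.221, -0.975, 0.0], [-0.003, -0.001, -1.0]]
contact_force: [-0.5, 1.1, -0.7]
finger_gap: 0.0006
finger_force: 0.0
```

```bash
sed -i 's/+36)<44/+146)<44/; s/cone lip/flange lip/; s/-565)<60/-600)<25/' tip.py; python3 tip.py; python3 - <<'E'
from h import *
c=capture("wrist");np.savez("wrist.npz",**c);cv2.imwrite("pics/w3.png",c["img"][...,::-1])
E
python3 m.py
```

```text
[ 625.10671409 -144.19907183] 0.07002315825226582 [-0.52696847  1.05136847 -0.69497686]
scene [np.float64(20.3), np.float64(113.8), np.float64(112.9), np.float64(114.5), np.float64(111.9), np.float64(115.2), np.float64(112.9), np.float64(111.0), np.float64(111.4), np.float64(108.9), np.float64(104.1), np.float64(107.2), np.float64(105.1), np.float64(107.3), np.float64(110.1)]
body [198.34493731 198.37358219 198.47383929] u,v finger [[616.9, -155.8], [636.1, -132.9]]
flange lip u [599.8 604.5 607.9] 124
side [np.float64(106.9), np.float64(100.4), np.float64(103.3), np.float64(106.3), np.float64(102.7), np.float64(111.1), np.float64(106.4), np.float64(105.6), np.float64(103.0), np.float64(108.5), np.float64(106.7), np.float64(111.6)]
body [198.18014403 198.21298962 198.47035916] u,v finger [[614.8, -158.8], [632.7, -135.8]]
flange lip u [599.1 602.4 607.2] 90
wrist [208. 106.] 718 c 708.3 108.0 wh 54.6 34.1 12.3 z [0.0475 0.0521 0.0565] [[678.0, 119.0], [685.0, 85.0], [739.0, 97.0], [731.0, 130.0]]
wrist [449. 107.] 280 c 750.5 -80.5 wh 40.5 13.8 15.7 z [0.0477 0.0523 0.0565] [[729.0, 
[... 792 characters left out ...]
] 1103 c 599.7 99.7 wh 8.7 96.4 12.8 z [0.0482 0.0512 0.0523] [[585.0, 146.0], [606.0, 52.0], [615.0, 54.0], [593.0, 148.0]]
wrist [284. 240.] 356 c 613.3 23.5 wh 8.9 30.4 13.3 z [0.048  0.0513 0.0525] [[606.0, 37.0], [613.0, 8.0], [621.0, 10.0], [614.0, 39.0]]
wrist [358. 240.] 406 c 627.3 -38.3 wh 9.0 34.7 12.3 z [0.048  0.0513 0.0525] [[619.0, -22.0], [627.0, -56.0], [635.0, -54.0], [628.0, -20.0]]
wrist [447. 241.] 1100 c 644.4 -115.5 wh 8.4 96.4 12.8 z [0.0481 0.0514 0.0525] [[630.0, -69.0], [651.0, -163.0], [659.0, -162.0], [638.0, -68.0]]
wrist [430. 306.] 236 c 576.0 -123.7 wh 15.0 16.0 52.3 z [0.0475 0.0512 0.0523] [[565.0, -125.0], [578.0, -135.0], [587.0, -123.0], [574.0, -113.0]]
```

View pics/w3.png

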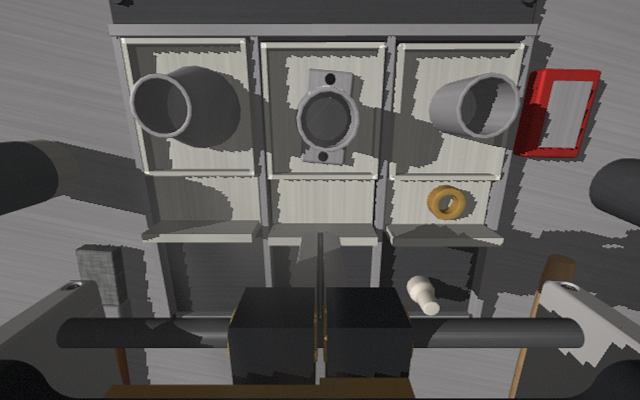

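The wrist view shows all three trays home or nearly so, with the fingers at (320,238) just behind the middle lip. I'll shift inward 5 mm and descend.

Request:
carry_out(
  slide=[
    [0.49,0.11,0],
    [0,0,-2.5],
    [0,0,-2.5],
    [0,0,-1.5],
    [0,0,-0.8],
    [0,0,0],
    [0,0,0],
  ],
  roll=[0,0,0,0,0,0,0],
)

```text
time_s: 11.2
tcp_pos: [0.6478, 0.0006, -0.0004]
tool_rot: [[0.975, 0.222, 0.001], [0.222, -0.975, -0.0], [0.001, 0.001, -1.0]]
contact_force: [-0.5, -0.8, -0.1]
finger_gap: 0.0
finger_force: 0.0
```

```bash
python3 tip.py
```

```text
[ 631.77460852 -143.3964343 ] -0.00038205194746722404 [-0.53626989 -0.83628894 -0.07149227]
scene [np.float64(41.1), np.float64(45.9), np.float64(43.5), np.float64(40.5), np.float64(43.9), np.float64(42.5), np.float64(45.5), np.float64(42.2), np.float64(36.8), np.float64(32.0), np.float64(33.0), np.float64(31.4), np.float64(37.7), np.float64(41.7), np.float64(75.9)]
body [130.37912343 132.71213091 139.9765757 ] u,v finger [[625.0, -155.2], [642.3, -131.4]]
flange lip u [599.7 604.  608. ] 32
side [np.float64(41.7), np.float64(35.4), np.float64(33.9), np.float64(32.1), np.float64(36.3), np.float64(33.4), np.float64(30.9), np.float64(40.1), np.float64(35.7), np.float64(32.0), np.float64(38.8), np.float64(37.2), np.float64(64.3)]
body [129.42010512 130.87308571 135.67303355] u,v finger [[621.7, -159.1], [640.0, -132.6]]
flange lip u [598.8 602.8 607.2] 90
```

Request:
carry_out(
  slide=[
    [-0.59,-0.13,0],
    [-0.49,-0.11,0],
    [-0.29,-0.07,0],
    [-0.29,-0.07,0],
    [-0.39,-0.09,0],
    [-0.49,-0.11,0],
    [-0.59,-0.13,0],
    [-0.59,-0.13,0],
    [-0.59,-0.13,0],
    [-0.59,-0.13,0],
    [-0.39,-0.09,0],
    [-0.2,-0.04,0],
  ],
  roll=[0,0,0,0,0,0,0,0,0,0,0,0],
)

```text
time_s: 12.5
tcp_pos: [0.5917, -0.0124, -0.0009]
tool_rot: [[0.975, 0.222, -0.0], [0.222, -0.975, -0.001], [-0.0, 0.0, -1.0]]
contact_force: [2.3, 1.9, 2.1]
finger_gap: 0.0007
finger_force: 1.6
```

```bash
sed -i 's/-600)<25/-570)<65/' tip.py; python3 tip.py
```

```text
[ 574.18998268 -143.53134107] -0.0009036595725584046 [2.28250334 1.93938972 2.13177466]
scene [np.float64(28.6), np.float64(17.7), np.float64(19.8), np.float64(20.2), np.float64(16.3), np.float64(17.9), np.float64(20.3), np.float64(19.6), np.float64(20.5), np.float64(21.9), np.float64(19.4), np.float64(19.4), np.float64(17.7), np.float64(18.6), np.float64(19.2), np.float64(17.5)]
body [130.20408007 132.02644751 139.61335638] u,v finger [[564.2, -158.3], [584.8, -133.0]]
flange lip u [557.5 561.1 565.4] 36
side [np.float64(51.2), np.float64(50.6), np.float64(51.4), np.float64(49.9), np.float64(49.8), np.float64(52.7), np.float64(51.7), np.float64(50.2), np.float64(43.7), np.float64(40.5), np.float64(17.2), np.float64(17.1), np.float64(16.7), np.float64(16.5), np.float64(18.3), np.float64(17.6), np.float64(18.0)]
body [128.26545002 129.79866801 134.85926707] u,v finger [[562.7, -159.2], [586.3, -133.6]]
flange lip u [556.2 559.5 563.9] 76
```

The lip follows: it has moved 43 mm, with about 54 mm to go.

Request:
carry_out(
  slide=[
    [-0.39,-0.09,0],
    [-0.49,-0.11,0],
    [-0.59,-0.13,0],
    [-0.59,-0.13,0],
    [-0.59,-0.13,0],
    [-0.59,-0.13,0],
    [-0.59,-0.13,0],
    [-0.49,-0.11,0],
    [-0.39,-0.09,0],
    [-0.2,-0.04,0],
  ],
  roll=[0,0,0,0,0,0,0,0,0,0],
)

```text
time_s: 13.6
tcp_pos: [0.5424, -0.023, -0.0012]
tool_rot: [[0.975, 0.222, -0.001], [0.222, -0.975, -0.0], [-0.001, -0.0, -1.0]]
contact_force: [3.8, -1.2, -1.1]
finger_gap: -0.0
finger_force: 1.6
```

Request:
carry_out(
  slide=[
    [-0.2,-0.04,0],
    [-0.2,-0.04,0],
    [-0.2,-0.04,0],
  ],
  roll=[0,0,0],
)

```text
time_s: 13.9
tcp_pos: [0.5387, -0.0238, -0.0011]
tool_rot: [[0.975, 0.221, 0.003], [0.221, -0.975, 0.0], [0.003, 0.0, -1.0]]
contact_force: [8.8, -0.0, -4.4]
finger_gap: 0.0003
finger_force: 4.1
```

Request:
carry_out(
  slide=[
    [-0.2,-0.04,0],
    [-0.2,-0.04,0],
  ],
  roll=[0,0],
)

```text
time_s: 14.1
tcp_pos: [0.5389, -0.0239, -0.0009]
tool_rot: [[0.975, 0.22, 0.011], [0.22, -0.976, 0.002], [0.011, 0.001, -1.0]]
contact_force: [15.8, 3.3, -11.5]
finger_gap: -0.0002
finger_force: 7.8
```

Stopped firmly at the predicted place. I'll hold briefly, ease inward to the middle of the gap, and lift out.

Request:
carry_out(
  slide=[
    [0,0,0],
    [0,0,0],
    [0.49,0.11,0],
    [0.59,0.13,0],
    [0.59,0.13,0],
    [0,0,0],
    [0,0,1],
    [0,0,3],
    [0,0,4],
    [0,0,4],
    [0,0,0],
  ],
  roll=[0,0,0,0,0,0,0,0,0,0,0],
)

```text
time_s: 15.2
tcp_pos: [0.5536, -0.0218, 0.1253]
tool_rot: [[0.975, 0.222, 0.011], [0.222, -0.975, -0.002], [0.011, 0.004, -1.0]]
contact_force: [0.0, -0.5, 0.1]
finger_gap: 0.0002
finger_force: 0.0
```

```bash
python3 - <<'E'
from h import *
for n in("scene","side"):
    c=capture(n);np.savez(n+".npz",**c)
c=np.load("scene.npz");cv2.imwrite("pics/s4.png",c["img"][...,::-1])
E
sed -i 's/("wrist",)/("scene","side")/' m.py; python3 m.py | grep -E "wh (1?[0-9].[0-9] 9|9)"; python3 -c "
from h import *;t=telemetry.sense();print(t['contact_force'],t['tcp_pos'])"
```

```text
scene [358. 191.] 159 c 599.2 102.0 wh 10.4 97.2 12.4 z [0.0483 0.0519 0.0547] [[584.0, 148.0], [605.0, 53.0], [615.0, 56.0], [594.0, 151.0]]
scene [291. 201.] 176 c 525.9 -26.9 wh 10.8 97.7 12.6 z [0.0479 0.0519 0.054 ] [[510.0, 20.0], [531.0, -76.0], [542.0, -73.0], [521.0, 22.0]]
scene [294. 256.] 222 c 644.2 -113.3 wh 10.2 95.7 12.1 z [0.0476 0.0518 0.054 ] [[629.0, -68.0], [649.0, -161.0], [659.0, -159.0], [639.0, -65.0]]
side [308. 187.] 87 c 599.1 98.9 wh 9.1 97.2 12.8 z [0.0482 0.0509 0.0525] [[584.0, 145.0], [605.0, 50.0], [614.0, 53.0], [593.0, 147.0]]
side [288. 220.] 118 c 526.4 -30.3 wh 8.9 97.4 12.4 z [0.048  0.051  0.0524] [[512.0, 16.0], [532.0, -79.0], [541.0, -77.0], [520.0, 18.0]]
side [350. 234.] 148 c 644.1 -115.3 wh 9.2 98.0 12.8 z [0.048  0.0511 0.0525] [[629.0, -68.0], [650.0, -164.0], [659.0, -162.0], [638.0, -66.0]]
[-1.02196885 -0.17175234  0.37161008] [ 0.54979247 -0.02121665  0.12020392]
```

View pics/s4.png

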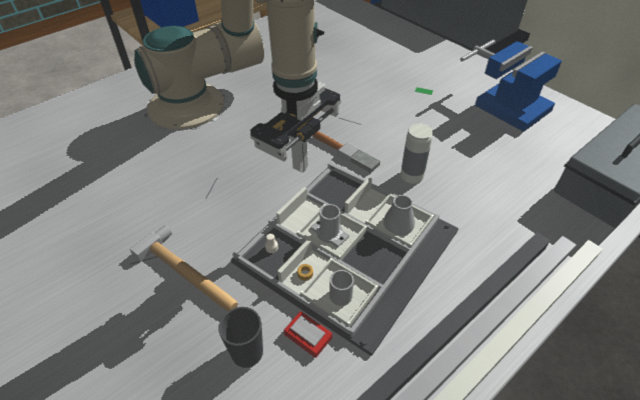

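The final view shows the cone's tray home, the flanged pipe's tray out (lips 99.8 mm apart along the slide), the tube's lip unmoved, the parts upright and the gripper clear. Handing in.

```bash
python3 -c "
from bench import workorder;print(workorder.sign_off())"
```

```text
the job is handed in; nothing more can be done
None
```

Job handed in, verdict not shown: the cone's tray is pushed home and the flanged pipe's tray drawn to its front stop (lips 99.8 mm apart), third tray and parts undisturbed; a first pass cleared the cone's lip because the tool sat 32 mm above its reported height.

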